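# Free the deck clamp and seat the tube block on the mixer

## Task

Get the block mixer ready: its deck clamp is tight, so break the wing knob loose with a firm anticlockwise twist and swing the clamp's tongue right out, clear of the deck where the block goes. Then take the tube block by its handle and lower it over the two locating pins until its base plate sits flush on the deck - set it down gently, do not let it drop. Leave the clamp swung out, as the tubes go in before it is locked again, and leave the other things on the bench where they are.

Things in the scene. Friction and masses are not known exactly. Their poses are not given: they have to be found in the camera images.
- mixer_seat (a point): Block mixer: fixed white bench instrument, 238 mm deep, 240 wide, standing left or right. Its flat aluminium deck, 175 x 190 mm, is 92 mm above the bench. This point is on the deck's top face midway between its two pins, where the centre of the block's underside must come to rest. z up, y from right pin to left pin, x away from the clamp (away from the robot at yaw 0).
- pin_left (a point): Tip of the left locating pin: a steel pin of 10 mm diameter standing 18 mm above the deck, straight for 11 mm, then tapering to 4 mm diameter at the tip. It stands 61 mm along +y of mixer_seat.
- pin_right (a point): Tip of the right locating pin, same size, 61 mm along -y of mixer_seat (pins 122 mm apart).
- clamp_grip (a point): Turn clamp at the deck's front edge, on a vertical axis 75 mm along -x of mixer_seat. Its black wing knob is an upright flat bar 48 mm long, 14 thick, 40 tall (13.5 to 53.5 mm above the deck). This point is on the axis, 39 mm above the deck, the height to grip at; its x axis runs along the wing and points as the tongue does, so it turns with the knob.
- clamp_tongue (a point): Tip of the clamp's steel tongue, a flat finger under the wing, 16 mm wide and 6 thick, reaching 34 mm from the axis, its underside 7.5 mm above the deck (this point is half-way up it). Shut, it points along mixer_seat's +x over the place of the base plate's front edge and bars the block.
- clamp (a joint): Turn of the clamp, rad: 0 shut and tight, as it starts; it grows anticlockwise seen from above to a stop at 1.35 (tongue nearly along the deck's front edge, towards mixer_seat's +y). The tongue clears the base plate from about 1.1. It is an over-centre cam: 0.28 N m breaks it loose, this fades to under 0.08 N m past 0.75 rad, then it turns easily to the stop and stays where left.
- block_grip (a point): Tube block, loose on the bench, 0.45 to 0.7 kg: a bare aluminium base plate 110 x 150 x 6 mm (x, y, z) carries a block 66 x 90 x 28 mm with sixteen wells and a bridge handle. This point is the centre of the handle's black bar: 70 mm long along x, 12 wide, 12 tall, 66 mm above the plate's underside, 26 mm clear above the block, on two 8 mm posts 56 mm apart.
- block_base (a point): Centre of the underside of the block's base plate, axes as block_grip (z up). The plate's two pin holes go right through: 13 mm diameter, 61 mm along +y and -y of this point, near the plate's short edges. The block is the same after a half turn, and fits either way round.
- tube_rack: Bystander: pale blue rack of capped microtubes, 100 x 56 x 48 mm. Origin: centre of the underside, as for all bystanders.
- dish: Bystander: covered culture dish, 63 mm diameter, 13 mm high, beside the tube block.
- marker: Bystander: white marker pen with black cap, 130 mm long, lying.
- wash_bottle: Bystander: white wash bottle with bent spout, 64 mm diameter, 185 mm high.
- tip_box: Bystander: pipette tip box with clear lid, 88 x 128 x 71 mm.
- reagent: Bystander: amber bottle with black cap, 60 mm diameter, 115 mm high.
Mind the look-alikes: they are no part of the job. Leave any yellow look-alike of the part that bears block_grip alone.

How it is judged:
On the way, in this order (a step that is already met when the one before it is completed fails the run):
1. the clamp is swung out clear of the block's place (value of joint clamp above 1.1 rad), for 0.2 s.
2. the tube block sits flush on the deck, both pins through its holes (horizontal distance between block_base and mixer_seat below 0.005 m and z of block_base in the frame of mixer_seat between -0.0025 and 0.0025 m and angle between the z axis of block_base and the z axis of mixer_seat, either way round below 0.03 rad and angle between the x axis of block_base and the x axis of mixer_seat, either way round below 0.08 rad), for 0.2 s.
At the end, for the whole second after the job is handed in: The block's base plate lies flush on the deck over both pins (within 2.5 mm in height, 5 mm in plan, 0.03 rad of level, 0.08 rad of square either way round), at rest, and the clamp is still swung out by more than 1.1 rad (all of step 2 and value of joint clamp above 1.1 rad and linear speed of block below 0.01 m/s); the robot touches nothing.
It fails at once if the block is dropped or slammed onto the deck (faster than 0.35 m/s within 40 mm above its seat) (horizontal distance between block_base and mixer_seat below 0.03 m and z of block_base in the frame of mixer_seat below 0.04 m and linear speed of block above 0.35 m/s).
It fails at once if a bystander is pushed more than 40 mm or tipped over (distance of any of tube_rack, dish, marker, wash_bottle, tip_box, reagent from where it was at the start of the episode above 0.04 m or angle between any of tube_rack, dish, marker, wash_bottle, tip_box, reagent's own z axis and vertical above 0.6 rad).
It also fails if it takes over 54 s, if anything falls off the work surface, if the arm or the gripper's body presses on something with over 40 N, if the wrist force passes 120 N, or if a joint passes its speed limit or range.

## Robot

A 6-joint arm with a two-finger parallel gripper is mounted at the origin on the work surface. World frame = base frame: x ahead of the robot, y to its left, z up, the work surface at z = 0. Lengths are in m, angles in rad, forces in N, time in s.
With the tool pointing down it reaches from about 0.3 to 1 m from the base axis. Payload 5.1 kg.
Tool frame: the origin (TCP) lies on the centre line of the jaws, within the pads' length; the fingertips stand 17 mm ahead of it and the grasp point (between the pads) lies 2 mm behind it (tips_ahead is the distance from the TCP to the fingertips, in m); y points along the fingers, x is the direction in which the jaws open and shut, and the axes are right-handed (so a half turn about y gives the same grasp; the last joint's range is limited). The gripper opens to 95 mm and grips with 3 to 60 N. Pads are 20 mm wide; open, the fingers measure 119 mm over their backs; the gripper's body (75 mm by 180 mm) begins 59 mm behind the grasp point.
Start: joints at [-1.263, 0.124, 1.65, -0, 1.367, -0.083], TCP at [0.248, -0.601, 0.232] pointing down, gripper open.
Joint ranges: [-2.61, 2.61], [-1.02, 2.33], [0.03, 2.71], [-1.35, 4.49], [0.32, 2.68], [-2.91, 2.91]. Speed limits (rad/s): [2.57, 2.57, 3.14, 3.14, 3.14, 3.14].

## Interface

Orientations are given as a 3x3 rotation matrix whose columns are the frame's x, y, z axes.
In Python, from cell import get_state, read_camera, close_job, tips_ahead gives the robot as it stands.
- The arm moves only by the tool arm_command, never from a script. Its argument "increments" is a list of rows, each a list of 4 numbers: the shift along the tool's x, y, z each as a share of 0.15 m, from -1 to 1, then the turn about the tool's y as a share of 180 degrees, from -1 to 1. A call has 1 to 10 rows; each row is the pose to reach, as a shift and turn from the pose commanded when the call began, along the tool's axes at that moment, turning the shorter way round; what a row does not reach only later rows make up. A row lasts 1/8 s, in which the tool goes at most 62.5 mm and 10.7 degrees, less where a joint would pass 70% of its speed; a pose out of reach is approached as far as the arm can. A call with a number of a shift or a turn outside -1 to 1 is refused whole. A call with a gripper value outside its range is refused whole. "grip" is the finger opening in mm, from 0 to 95.1, set as the call begins (left out, the last holds). The fingers move at their own pace and stop on an object; "grip_force" is the grip in N (left out, the last holds). Time passes only in rows, so rows that repeat a pose let the fingers close. It gives the time, the measured TCP pose, the force and the opening at its end, in the units of the state.
- get_state(): the state, without advancing time (a new reading comes with each control period).
- read_camera(name): name is "side" or "top" or "wrist"; returns a dict with "img" (384x512x3 uint8, blue, green, red), "z_map" (384x512 float32, m along the optical axis (not along the pixel's ray), 0 where there is no reading), "intrinsics" (3x3 intrinsics, pixels), "k1" (the pictures are not rectified: a ray, as slopes to the right and down, at radius r is drawn at 1 + k1 r^2 times it, then the intrinsics apply), "eye" and "rotation" of the camera in the world. Camera axes: x right, y up, looking along -z (the intrinsics and any distortion apply to the point x, -y, -z); pixel columns grow to the right and rows downward; lengths in m; the calibration is good to about 2 mm. A picture is of the moment at which its call begins.
- close_job(): hands the job in, once; it reports no verdict.
The state is a dict: "t": time; "joint_positions": joint angles; "qvel": joint speeds; "tau": joint torques, N m; "tcp_pos": TCP position; "tool_rot": TCP orientation; "wrist_force": force on the tool from outside, world axes, zero at the start; "moment": the same for the moment, N m; "finger_gap": opening from 0.0 (shut) to 1.0 (fully open).
Only numpy, scipy, OpenCV 4.12 (cv2) and the standard library are available. Lean on these libraries where they do the work, as an engineer would, in place of code of your own. Each camera call takes 0.05 s, during which the arm holds its last target.

## Working session

There is one attempt and no reset: what is moved stays moved. The work goes in short steps, Python scripts to look and compute and a tool call to move; the robot and the scene stay as the last step left them, time stands still between calls to the robot, and variables do not carry over. Pictures are saved under pics/ and viewed, and the job is handed in when it is done.

Besides the shell and the picture viewer there is one more tool, called after "Call:" in YAML: its name, and indented under it one key for each argument. arm_command: Moves the arm, as the interface text tells. Shift numbers are shares of 0.15 m and turn numbers shares of 180 degrees, none past 1 either way. Its arguments: {"type":"object","properties":{"increments":{"type":"array"},"grip":{"type":"number"},"grip_force":{"type":"number"}},"required":["increments"]}

```bash
ls; mkdir -p pics; cat > h.py <<'E'
import numpy as np, cv2
from cell import *
def snap(n):
    c=read_camera(n); return c
def ray(c,u,v):
    K=c["intrinsics"];k=float(c["k1"])
    x=(u-K[0,2])/K[0,0]; y=(v-K[1,2])/K[1,1]
    xd,yd=x,y
    for _ in range(20):
        s=1+k*(x*x+y*y); x,y=xd/s,yd/s
    return np.array(c["rotation"])@np.array([x,-y,-1.0])
def onplane(c,u,v,z):
    d=ray(c,u,v);e=np.array(c["eye"]); return e+d*(z-e[2])/d[2]
def pt(c,u,v):
    z=c["z_map"][int(round(v)),int(round(u))]; return np.array(c["eye"])+ray(c,u,v)*z
def cloud(c):
    K=c["intrinsics"];k=float(c["k1"]);h,w=c["z_map"].shape
    U,V=np.meshgrid(np.arange(w),np.arange(h))
    xd=(U-K[0,2])/K[0,0]; yd=(V-K[1,2])/K[1,1];x,y=xd.copy(),yd.copy()
    for _ in range(20):
        s=1+k*(x*x+y*y); x,y=xd/s,yd/s
    P=np.stack([x,-y,-np.ones_like(x)],-1)*c["z_map"][...,None]
    P=P@np.array(c["rotation"]).T+np.array(c["eye"])
    P[c["z_map"]==0]=np.nan
    return P
def proj(c,p):
    q=np.array(c["rotation"]).T@(np.array(p)-np.array(c["eye"]))
    x,y=q[0]/-q[2],-q[1]/-q[2]; s=1+float(c["k1"])*(x*x+y*y)
    K=c["intrinsics"]; return K[0,0]*x*s+K[0,2],K[1,1]*y*s+K[1,2]
E
python3 - <<'E'
from h import *
import pickle
s=get_state();print(s)
print(tips_ahead)
for n in ["side","top","wrist"]:
    c=snap(n);cv2.imwrite(f"pics/{n}0.png",c["img"]);pickle.dump(c,open(n+"0.pkl","wb"))
    print(n,c["eye"],c["rotation"],c["intrinsics"],c["k1"])
E
```

```text
pics
{'t': 0.0, 'joint_positions': array([-1.26255992e+00,  1.24490058e-01,  1.65168653e+00, -2.55455247e-05,
        1.36751301e+00, -8.25962614e-02]), 'qvel': array([-0.00154946, -0.00059738, -0.00065803, -0.0004101 , -0.00130117,
        0.00036143]), 'tau': array([ 1.04625688e-03, -4.17605817e+01, -3.59930885e+01,  7.74723804e-02,
        4.92462865e-02, -1.79798426e-04]), 'tcp_pos': array([ 0.24740322, -0.60040487,  0.23038936]), 'tool_rot': array([[ 3.80962527e-01, -6.60007513e-04,  9.24590243e-01],
       [-9.24588112e-01,  1.99052219e-03,  3.80963070e-01],
       [-2.09185588e-03, -9.99997801e-01,  1.48079262e-04]]), 'wrist_force': array([0.24021815, 0.36541689, 0.103893  ]), 'moment': array([ 0.04683456, -0.00538494,  0.0442626 ]), 'finger_gap': 0.9994628657761008}
0.017
side [ 0.42105355 -0.79709505  0.69223022] [[ 0.9855512   0.07495302 -0.15189098]
 [-0.16809706  0.54289693 -0.82280393]
 [ 0.02078951  0.83644783  0.5476521 ]] [[368.73759448   0.         254.49113286]
 [  0.         368.73759448 189.58604839]
 [  0.           0.           1.        ]] -0.002271893605926793
top [0.48335539 0.0678939  1.38406735] [[-0.02479188  0.99761325 -0.06444513]
 [-0.99964103 -0.02539401 -0.0085409 ]
 [-0.01015703  0.06421025  0.9978847 ]] [[421.58486476   0.         254.08293031]
 [  0.         421.58486476 191.87921007]
 [  0.           0.           1.        ]] -0.08836534943722026
wrist [ 0.31466871 -0.57233219  0.38456322] [[ 0.38097951  0.89312989  0.23911004]
 [-0.92457896  0.36882556  0.09550629]
 [-0.00289037 -0.25746206  0.96628409]] [[285.28760712   0.         257.80261675]
 [  0.         285.28760712 189.88049142]
 [  0.           0.           1.        ]] 0.003172759605978044
```

View pics/side0.png

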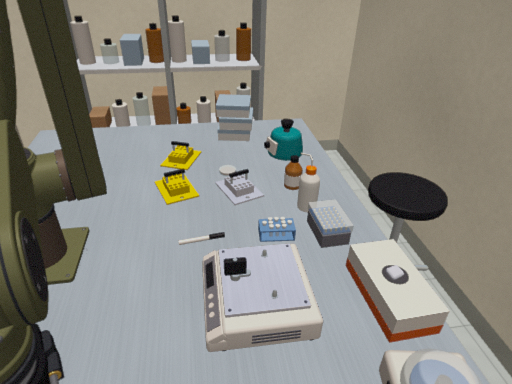

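View pics/top0.png

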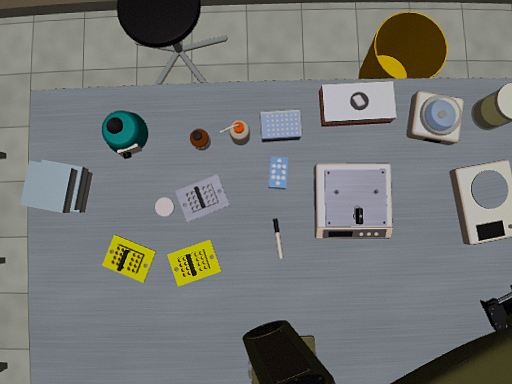

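View pics/wrist0.png

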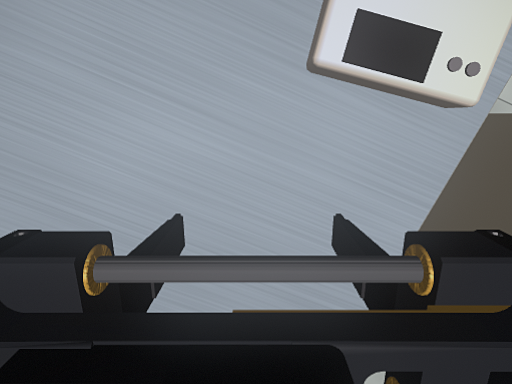

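The top view shows the mixer at about (355,200) with its knob at (359,215), the aluminium block at (203,198), the dish at (164,207), and two yellow look-alikes at (130,258) and (194,262). I'll zoom in to measure.

```bash
python3 - <<'E'
from h import *
import pickle
c=pickle.load(open("top0.pkl","rb"));s=pickle.load(open("side0.pkl","rb"))
a=cv2.resize(c["img"][155:245,305:400],None,fx=6,fy=6,interpolation=cv2.INTER_CUBIC)
b=cv2.resize(c["img"][165:235,150:240],None,fx=6,fy=6,interpolation=cv2.INTER_CUBIC)
cv2.imwrite("pics/a.png",a);cv2.imwrite("pics/b.png",b)
d=cv2.resize(s["img"][235:345,200:320],None,fx=5,fy=5,interpolation=cv2.INTER_CUBIC);cv2.imwrite("pics/d.png",d)
P=cloud(c);Q=cloud(s)
for (u,v) in [(355,180),(330,200),(203,198),(180,200),(359,215)]: print("top",u,v,pt(c,u,v))
for (u,v) in [(260,290),(250,280),(230,193)]: print("side",u,v,pt(s,u,v))
E
```

```text
top 355 180 [ 0.59556918 -0.23317795  0.09226212]
top 330 200 [ 0.53582828 -0.15324899  0.09340924]
top 203 198 [0.55483126 0.24364111 0.03745358]
top 180 200 [0.55195374 0.32429762 0.00315546]
top 359 215 [ 0.48730531 -0.22794867  0.14796602]
side 260 290 [ 0.53442985 -0.27564697  0.09111519]
side 250 280 [ 0.51786823 -0.24593731  0.09221799]
side 230 193 [0.52664791 0.2238349  0.00650035]
```

View pics/a.png

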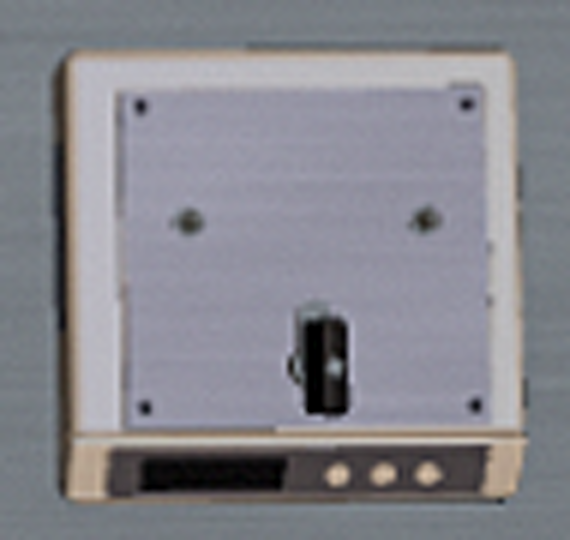

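View pics/b.png

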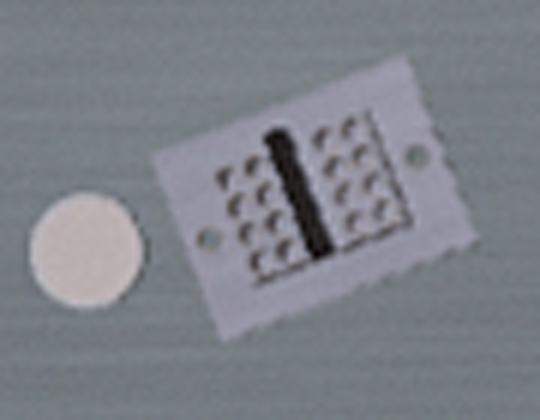

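View pics/d.png

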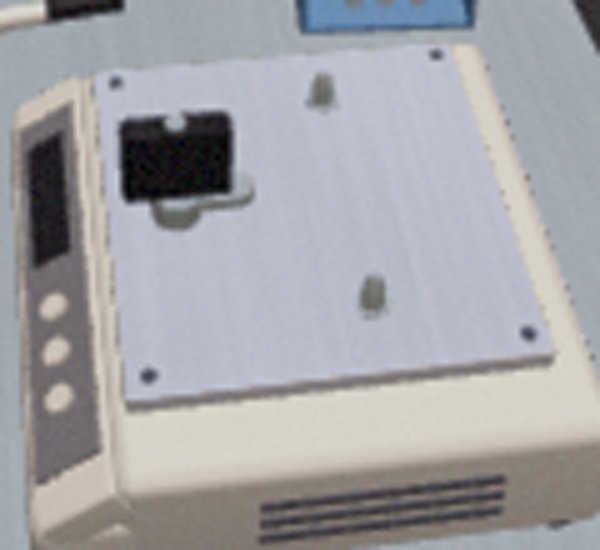

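```bash
cat >> h.py <<'E'
def cr(u0,v0,f,x,y): return u0+(x+.5)/f-.5, v0+(y+.5)/f-.5
E
python3 - <<'E'
from h import *
import pickle
c=pickle.load(open("top0.pkl","rb"));s=pickle.load(open("side0.pkl","rb"))
A=lambda x,y,z:onplane(c,*cr(305,155,6,x,y),z)
D=lambda x,y,z:onplane(s,*cr(200,235,5,x,y),z)
B=lambda x,y,z:onplane(c,*cr(150,165,6,x,y),z)
pr=np.round
L,R=A(189,221,.104),A(426,221,.104)
print("top pins",pr(L,4),pr(R,4),np.linalg.norm(L-R),"mid",pr((L+R)/2,4))
d=L-R;print("yaw",np.degrees(np.arctan2(-d[0],d[1])))
L2,R2=D(322,76,.110),D(373,279,.110); 
print("side pintips",pr(L2,4),pr(R2,4),np.linalg.norm(L2-R2),"mid",pr((L2+R2)/2,4)); d=L2-R2;print(np.degrees(np.arctan2(-d[0],d[1])))
sc=[A(*p,.092) for p in [(140,106),(467,104),(145,408),(476,406)]]
print("screws top",pr(sc,4),pr(np.mean(sc,0),4))
sc2=[D(*p,.092) for p in [(116,83),(436,55),(148,376),(529,333)]]
print("screws side",pr(sc2,4),pr(np.mean(sc2,0),4))
for q in(sc,):
  d=q[0]-q[1];e=q[2]-q[3];f=q[0]-q[2];g=q[1]-q[3];print([float(np.degrees(x)) for x in (np.arctan2(-d[0],d[1]),np.arctan2(-e[0],e[1]),np.arctan2(f[1],f[0]),np.arctan2(g[1],g[0]))])
q=sc2
d=q[0]-q[2];e=q[1]-q[3];print([float(np.degrees(x)) for x in (np.arctan2(-d[0],d[1]),np.arctan2(-e[0],e[1]))])
# knob top: silver dot
print("knob top dot", A(334,367,.1455), "knob ends",A(326,318,.1455),A(326,414,.1455))
print("side dot",D(176,120,.1455),"ends",D(128,124,.1455),D(228,114,.1455))
# block
H1,H2=B(210,238,.006),B(417,155,.006)
print("holes",H1,H2,np.linalg.norm(H1-H2),(H1+H2)/2); d=H1-H2;print("yaw",np.degrees(np.arctan2(-d[0],d[1])))
co=[B(*p,.006) for p in [(152,156),(408,55),(480,240),(224,341)]]
print("corners",pr(co,4),pr(np.mean(co,0),4))
print("handle ends",B(277,132,.072),B(321,256,.072))
m=(c["img"].max(2)<60).astype(np.uint8);m[:165]=0;m[235:]=0;m[:,:150]=0;m[:,240:]=0
n,l,st,ce=cv2.connectedComponentsWithStats(m);i=1+np.argmax(st[1:,4]);print(st[i],ce[i],onplane(c,*ce[i],.072))
v,u=np.where(l==i);p=np.array([onplane(c,a,b,.072)[:2] for a,b in zip(u,v)]);w=np.linalg.svd(p-p.mean(0))[2][0];print("handle yaw",np.degrees(np.arctan2(w[1],w[0])))
E
```

```text
top pins [ 0.5611 -0.171   0.104 ] [ 0.558  -0.2925  0.104 ] 0.121535027431051 mid [ 0.5595 -0.2317  0.104 ]
yaw -1.4560413819781564
side pintips [ 0.5616 -0.1756  0.11  ] [ 0.5593 -0.2974  0.11  ] 0.12181574618524875 mid [ 0.5605 -0.2365  0.11  ]
-1.0912871775621011
screws top [[ 0.6216 -0.1502  0.092 ]
 [ 0.6186 -0.32    0.092 ]
 [ 0.4668 -0.1472  0.092 ]
 [ 0.4631 -0.3179  0.092 ]] [ 0.5425 -0.2338  0.092 ]
screws side [[ 0.4687 -0.147   0.092 ]
 [ 0.6234 -0.1499  0.092 ]
 [ 0.4648 -0.317   0.092 ]
 [ 0.6206 -0.3193  0.092 ]] [ 0.5444 -0.2333  0.092 ]
[-1.0193278895421602, -1.2544507590966423, -1.0948028218085462, -0.7844275371922418]
[-1.313222505958106, -0.9538934026263549]
knob top dot [ 0.48500756 -0.23216459  0.1455    ] knob ends [ 0.50913472 -0.22913699  0.1455    ] [ 0.46212018 -0.22733659  0.1455    ]
side dot [ 0.48711666 -0.23111435  0.1455    ] ends [ 0.46694569 -0.23052939  0.1455    ] [ 0.50926833 -0.23076181  0.1455    ]
holes [0.53747291 0.30881631 0.006     ] [0.5800832  0.19437957 0.006     ] 0.12211225521718697 [0.55877805 0.25159794 0.006     ]
yaw 20.42271630695924
corners [[0.5833 0.3402 0.006 ]
 [0.6352 0.1983 0.006 ]
 [0.5327 0.1609 0.006 ]
 [0.481  0.302  0.006 ]] [0.5581 0.2503 0.006 ]
handle ends [0.58935019 0.26130981 0.072     ] [0.52410234 0.23937841 0.072     ]
[194 187  11  21  78] [199.11538462 196.71794872] [0.55731316 0.25124891 0.072     ]
handle yaw -159.81348874325883
```

Call:
arm_command:
  increments:
    - [-0.56,0,0.8,0]
    - [-0.56,0,0.8,0]
    - [-0.56,0,0.8,0]
  grip: 60
  grip_force: 60

```text
t: 0.52
tcp_pos: [0.3277, -0.4752, 0.2313]
tool_rot: [[0.383, -0.0, 0.924], [-0.924, 0.001, 0.383], [-0.001, -1.0, 0.0]]
wrist_force: [0.4, -0.6, 0.2]
finger_gap: 0.74
```

Call:
arm_command:
  increments:
    - [-0.56,0,0.8,0]
    - [-0.56,0,0.8,0]
    - [-0.56,0,0.8,0]

```text
t: 0.9
tcp_pos: [0.4066, -0.3522, 0.2316]
tool_rot: [[0.383, 0.0, 0.924], [-0.924, -0.0, 0.383], [0.0, -1.0, 0.0]]
wrist_force: [-0.2, -0.9, -0.0]
finger_gap: 0.631
```

Call:
arm_command:
  increments:
    - [-0.56,0.1,0.8,0.13]
    - [-0.56,0.1,0.8,0.13]
    - [-0.56,0.1,0.8,0.13]
    - [-0.56,0.1,0.8,0.13]
    - [-0.56,0.1,0.8,0.13]

```text
t: 1.52
tcp_pos: [0.4842, -0.2317, 0.2167]
tool_rot: [[-0.017, -0.0, 1.0], [-1.0, -0.001, -0.017], [0.001, -1.0, -0.0]]
wrist_force: [-0.1, 0.2, -0.4]
finger_gap: 0.634
```

```bash
cat >> h.py <<'E'
def go(x,y,z,yawdeg=None):
    s=get_state();R=np.array(s["tool_rot"]);d=R.T@(np.array([x,y,z])-s["tcp_pos"])
    yaw=np.degrees(np.arctan2(R[1,0],R[0,0]))
    print("t",s["t"],"tcp",np.round(s["tcp_pos"],4),"yaw",round(yaw,2),"gap",round(float(s["finger_gap"])*95.1,1),"F",np.round(s["wrist_force"],1))
    print("shares",np.round(d/.15,3),"turn", None if yawdeg is None else round(-(yawdeg-yaw)/180,3))
E
python3 - <<'E'
from h import *
go(.4855,-.232,.129,-91.1)
c=snap("wrist");cv2.imwrite("pics/w1.png",c["img"])
print([proj(c,p) for p in [(.4855,-.232,.1455),(.5615,-.173,.11),(.559,-.295,.11)]])
E
```

```text
t 1.525 tcp [ 0.4842 -0.2317  0.2167] yaw -90.99 gap 60.3 F [-0.1  0.2 -0.4]
shares [0.002 0.584 0.009] turn 0.001
[(np.float64(259.46086939306474), np.float64(202.90149845649134)), (np.float64(190.76631325486392), np.float64(109.30988997513177)), (np.float64(329.5528774216723), np.float64(109.77345422941039))]
```

View pics/w1.png

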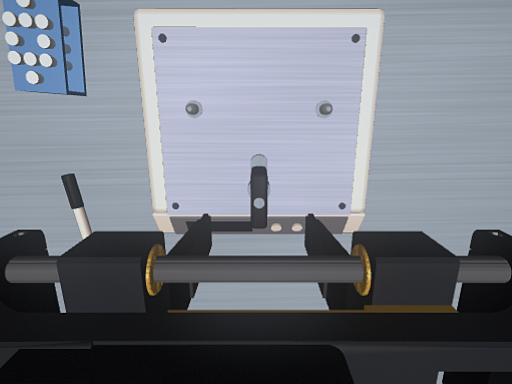

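The wing's dot is at (259,203), as predicted, and the wing stands midway between the fingers. Next I descend and measure the pins from this same picture.

Call:
arm_command:
  increments:
    - [0,0.3,0.01,0]
    - [0,0.583,0.01,0]
    - [0,0.583,0.01,0]
    - [0,0.583,0.01,0]

```text
t: 2.08
tcp_pos: [0.4865, -0.2322, 0.1309]
tool_rot: [[-0.019, 0.002, 1.0], [-1.0, -0.001, -0.019], [0.001, -1.0, 0.002]]
wrist_force: [1.2, -0.4, 1.1]
finger_gap: 0.626
```

```bash
python3 - <<'E'
from h import *
go(.4855,-.232,.129,-91.1)
i=cv2.imread("pics/w1.png")
cv2.imwrite("pics/w1z.png",cv2.resize(i[85:135,175:345],None,fx=4.5,fy=4.5,interpolation=cv2.INTER_CUBIC))
E
```

```text
t 2.075 tcp [ 0.4865 -0.2322  0.1309] yaw -91.07 gap 59.6 F [ 1.2 -0.4  1.1]
shares [-0.001  0.013 -0.007] turn 0.0
```

View pics/w1z.png

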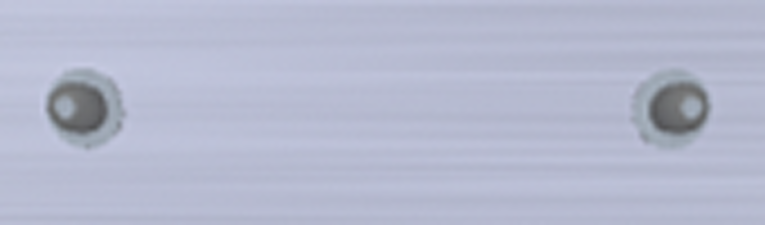

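Call:
arm_command:
  increments:
    - [0,0.01,-0.005,0]
    - [0,0.01,-0.005,0]
    - [0,0.01,-0.005,0]
    - [0,0.01,-0.005,0]
    - [0,0.01,-0.005,0]
    - [0,0.01,-0.005,0]
  grip: 0
  grip_force: 60

```text
t: 2.82
tcp_pos: [0.4852, -0.2323, 0.1278]
tool_rot: [[-0.017, 0.0, 1.0], [-1.0, -0.003, -0.017], [0.003, -1.0, 0.0]]
wrist_force: [-0.2, -5.1, -1.9]
finger_gap: 0.142
```

Gripped at 13.5 mm, which fits the 14 mm wing. Now the anticlockwise twist.

Call:
arm_command:
  increments:
    - [0,0,0,-0.05]
    - [0,0,0,-0.1]
    - [0,0,0,-0.15]
    - [0,0,0,-0.2]
    - [0,0,0,-0.25]
    - [0,0,0,-0.3]
    - [0,0,0,-0.35]
    - [0,0,0,-0.4]
    - [0,0,0,-0.41]
    - [0,0,0,-0.41]

```text
t: 4.08
tcp_pos: [0.4857, -0.233, 0.1278]
tool_rot: [[0.955, 0.002, 0.295], [-0.295, -0.005, 0.955], [0.003, -1.0, -0.004]]
wrist_force: [2.8, -7.2, -3.1]
finger_gap: 0.144
```

```bash
python3 - <<'E'
from h import *
go(.4855,-.232,.129,-17)
print(get_state()["moment"])
c=snap("side");cv2.imwrite("pics/s2.png",cv2.resize(c["img"][190:345,190:340],None,fx=4,fy=3.8))
E
```

```text
t 4.075 tcp [ 0.4857 -0.233   0.1278] yaw -17.17 gap 13.7 F [ 2.8 -7.2 -3.1]
shares [-0.003 -0.008  0.006] turn -0.001
[-1.15753086 -0.40851136  0.18785529]
```

View pics/s2.png

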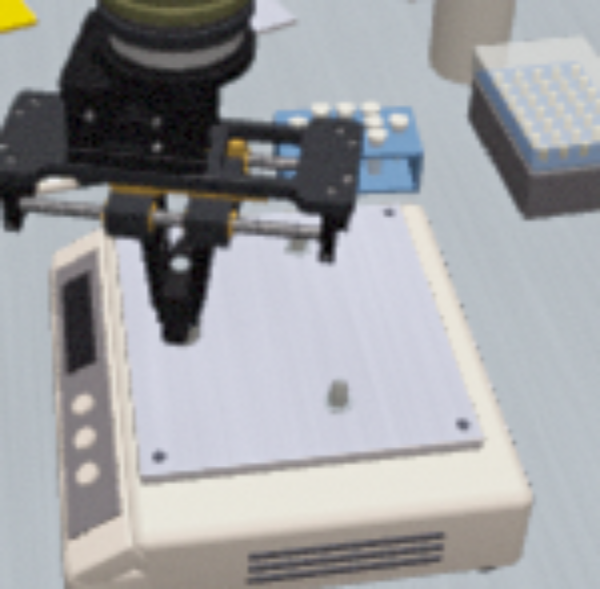

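Call:
arm_command:
  increments:
    - [0,0,0,0]
    - [0,0,0,0]
    - [0,0,0,0]
    - [0,0,0,0]
    - [0,-0.4,0,0]
    - [0,-0.8,0,0]
    - [0,-0.8,0,0]
  grip: 45

```text
t: 5.0
tcp_pos: [0.488, -0.2324, 0.2549]
tool_rot: [[0.955, 0.011, 0.296], [-0.296, -0.006, 0.955], [0.012, -1.0, -0.003]]
wrist_force: [0.4, -1.0, -0.7]
finger_gap: 0.476
```

```bash
python3 - <<'E'
from h import *
go(.4855,-.05,.25,-69.6)
c=snap("wrist");cv2.imwrite("pics/w3.png",c["img"])
E
```

```text
t 5.0 tcp [ 0.488  -0.2324  0.2549] yaw -17.2 gap 45.3 F [ 0.4 -1.  -0.7]
shares [-0.375  0.025  1.157] turn 0.291
```

View pics/w3.png

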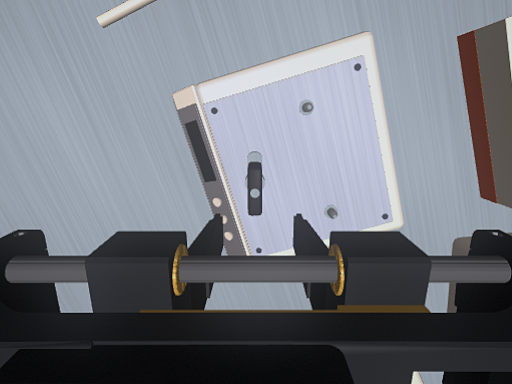

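The clamp's wing is now at (255,187), aligned with tool z, which is about 1.29 rad, so it has swung clear. Next is the block.

Call:
arm_command:
  increments:
    - [-0.17,0,1,0]
    - [-0.17,0,1,0]
    - [-0.17,0,1,0]

```text
t: 5.42
tcp_pos: [0.5042, -0.0773, 0.2454]
tool_rot: [[0.956, -0.003, 0.294], [-0.294, 0.001, 0.956], [-0.004, -1.0, 0.0]]
wrist_force: [-0.2, -0.3, 0.3]
finger_gap: 0.476
```

Call:
arm_command:
  increments:
    - [-0.17,0,1,0]
    - [-0.17,0,1,0]
    - [-0.17,0,1,0]

```text
t: 5.8
tcp_pos: [0.5241, 0.0736, 0.2454]
tool_rot: [[0.956, -0.004, 0.293], [-0.293, 0.0, 0.956], [-0.004, -1.0, -0.001]]
wrist_force: [0.1, -1.1, -0.5]
finger_gap: 0.471
```

Call:
arm_command:
  increments:
    - [-0.17,0.2,1,0.29]
    - [-0.17,0.3,1,0.29]
    - [-0.17,0.4,1,0.29]
    - [-0.17,0.4,1,0.29]
    - [-0.17,0.4,1,0.29]
    - [-0.17,0.4,1,0.29]
    - [-0.17,0.4,1,0.29]

```text
t: 6.68
tcp_pos: [0.5447, 0.2214, 0.1866]
tool_rot: [[0.354, -0.002, 0.935], [-0.935, -0.0, 0.354], [-0.0, -1.0, -0.002]]
wrist_force: [-0.0, -0.1, -0.3]
finger_gap: 0.476
```

```bash
python3 - <<'E'
from h import *
go(.558,.2508,.200,-69.6)
c=snap("wrist");cv2.imwrite("pics/w4.png",c["img"]);import pickle;pickle.dump(c,open("w4.pkl","wb"))
E
```

```text
t 6.675 tcp [0.5447 0.2214 0.1866] yaw -69.27 gap 45.3 F [-0.  -0.1 -0.3]
shares [-0.152 -0.089  0.152] turn 0.002
```

View pics/w4.png

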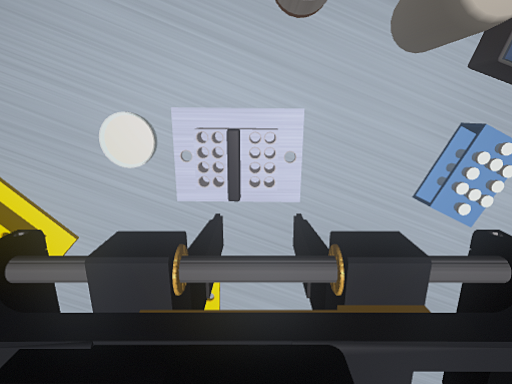

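The wrist view shows the block with its holes at about (186,156) and (290,157), and the handle from (234,130) to (234,201). I'll measure both.

```bash
python3 - <<'E'
from h import *
import pickle
c=pickle.load(open("w4.pkl","rb"))
H1,H2=onplane(c,186,156,.006),onplane(c,290,157,.006);d=H1-H2
print(H1,H2,np.linalg.norm(d),(H1+H2)/2,"yaw",np.degrees(np.arctan2(-d[0],d[1])))
m=(c["img"].max(2)<75).astype(np.uint8);m[:120]=0;m[207:]=0;m[:,:226]=0;m[:,243:]=0
n,l,st,ce=cv2.connectedComponentsWithStats(m);i=1+np.argmax(st[1:,4]);print(st[i])
v,u=np.where(l==i);p=np.array([onplane(c,a,b,.072)[:2] for a,b in zip(u,v)]);w=np.linalg.svd(p-p.mean(0))[2][0];print("handle",p.mean(0),np.degrees(np.arctan2(w[1],w[0])))
q=(p-p.mean(0))@np.array([w,[-w[1],w[0]]]).T; print(q.min(0),q.max(0))
go(.558,.251,.064,-69.7)
E
```

```text
[0.53742075 0.31010177 0.006     ] [0.57967454 0.19522043 0.006     ] 0.1224054906756639 [0.55854764 0.2526611  0.006     ] yaw 20.193712145347885
[228 129  12  72 189]
handle [0.55762804 0.25107617] -161.3246698777519
[-0.03668205 -0.00657169] [0.03205259 0.0048286 ]
t 6.725 tcp [0.5449 0.2214 0.187 ] yaw -69.3 gap 44.9 F [-0.2 -0.2 -0.3]
shares [-0.154  0.82   0.153] turn 0.002
```

Call:
arm_command:
  increments:
    - [-0.156,0,0.153,0.002]
    - [-0.156,0.2,0.153,0.002]
    - [-0.156,0.5,0.153,0.002]
    - [-0.156,0.815,0.153,0.002]
    - [-0.156,0.815,0.153,0.002]
    - [-0.156,0.815,0.153,0.002]

```text
t: 7.48
tcp_pos: [0.5596, 0.2518, 0.0672]
tool_rot: [[0.346, 0.002, 0.938], [-0.938, 0.001, 0.346], [0.0, -1.0, 0.002]]
wrist_force: [0.5, -0.1, 0.8]
finger_gap: 0.472
```

```bash
python3 - <<'E'
from h import *
go(.558,.2515,.064,-69.7)
E
```

```text
t 7.475 tcp [0.5596 0.2518 0.0672] yaw -69.75 gap 44.9 F [ 0.5 -0.1  0.8]
shares [-0.002  0.021 -0.011] turn -0.0
```

Call:
arm_command:
  increments:
    - [0,0.01,-0.004,0]
    - [0,0.01,-0.004,0]
    - [0,0.01,-0.004,0]
    - [0,0.01,-0.004,0]
    - [0,0.01,-0.004,0]
    - [0,0.01,-0.004,0]
    - [0,0.01,-0.004,0]
    - [0,0.01,-0.004,0]
  grip: 0
  grip_force: 50

```text
t: 8.48
tcp_pos: [0.5581, 0.2515, 0.0644]
tool_rot: [[0.346, 0.0, 0.938], [-0.938, 0.0, 0.346], [-0.0, -1.0, 0.0]]
wrist_force: [-1.4, -0.5, 4.6]
finger_gap: 0.124
```

```bash
python3 - <<'E'
from h import *
go(.558,.2515,.210,-69.7)
c=snap("wrist");cv2.imwrite("pics/w5.png",c["img"])
E
```

```text
t 8.475 tcp [0.5581 0.2515 0.0644] yaw -69.77 gap 11.8 F [-1.4 -0.5  4.6]
shares [-0.    -0.971 -0.   ] turn -0.0
```

View pics/w5.png

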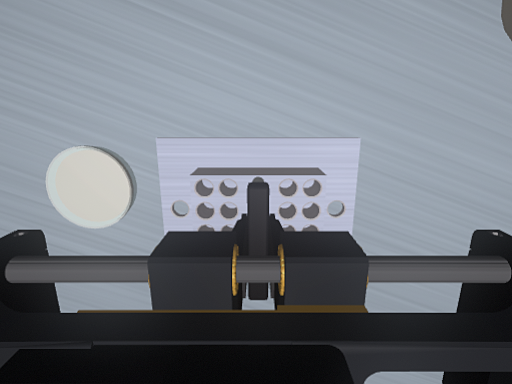

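Call:
arm_command:
  increments:
    - [0,-0.1,0,0]
    - [0,-0.4,0,0]
    - [0,-0.8,0,0]
    - [0,-1,0,0]
    - [0,-1,0,0]
    - [0,-1,0,0]

```text
t: 9.28
tcp_pos: [0.5564, 0.2508, 0.2109]
tool_rot: [[0.346, -0.004, 0.938], [-0.938, -0.002, 0.346], [0.0, -1.0, -0.005]]
wrist_force: [0.1, -0.7, -5.6]
finger_gap: 0.123
```

```bash
python3 - <<'E'
from h import *
import pickle
go(.560,-.2335,.245,-91.1)
s=get_state();print(s["moment"])
c=snap("wrist");cv2.imwrite("pics/w6.png",c["img"]);pickle.dump(c,open("w6.pkl","wb"))
print(c["eye"])
E
```

```text
t 9.275 tcp [0.5564 0.2508 0.2109] yaw -69.77 gap 11.7 F [ 0.1 -0.7 -5.6]
shares [ 3.038 -0.222 -1.095] turn 0.118
[-0.00032321  0.0348906  -0.02333934]
[0.62528925 0.27693301 0.36459533]
```

View pics/w6.png

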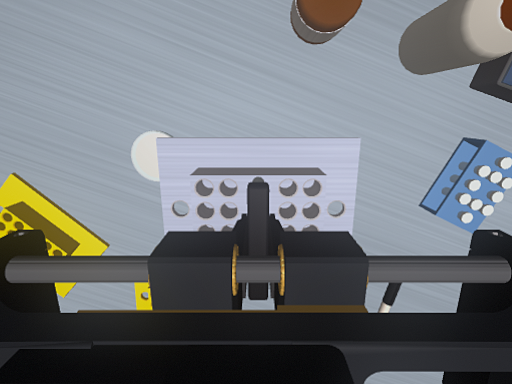

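Call:
arm_command:
  increments:
    - [0.1,-0.1,-0.2,0.04]
    - [0.35,-0.2,-0.5,0.08]
    - [0.6,-0.2,-0.8,0.118]
    - [0.8,-0.2,-0.8,0.118]
    - [0.8,-0.2,-0.8,0.118]

```text
t: 9.95
tcp_pos: [0.4858, 0.0956, 0.2414]
tool_rot: [[-0.021, -0.004, 1.0], [-1.0, -0.001, -0.021], [0.001, -1.0, -0.004]]
wrist_force: [0.7, 0.6, -5.6]
finger_gap: 0.121
```

Call:
arm_command:
  increments:
    - [0.3,0,0,0]
    - [0.65,0,0.05,0]
    - [1,0,0.1,0]
    - [1,0,0.1,0]

```text
t: 10.45
tcp_pos: [0.4989, -0.0551, 0.242]
tool_rot: [[-0.022, -0.003, 1.0], [-1.0, 0.0, -0.022], [-0.0, -1.0, -0.003]]
wrist_force: [-0.2, 1.2, -5.2]
finger_gap: 0.122
```

Call:
arm_command:
  increments:
    - [0.3,0,0.1,0]
    - [0.65,0,0.2,0]
    - [1,0,0.3,0]
    - [1,0,0.3,0]
    - [1,0,0.3,0]
    - [1,0,0.3,0]

```text
t: 11.2
tcp_pos: [0.5414, -0.202, 0.2432]
tool_rot: [[-0.016, -0.001, 1.0], [-1.0, 0.001, -0.016], [-0.001, -1.0, -0.001]]
wrist_force: [-1.0, 0.5, -5.3]
finger_gap: 0.122
```

```bash
python3 - <<'E'
from h import *
import pickle
go(.560,-.2335,.245,-91.1)
s=get_state()
c=snap("wrist");cv2.imwrite("pics/w7.png",c["img"]);pickle.dump((c,s),open("w7.pkl","wb"))
c=snap("top");cv2.imwrite("pics/t7.png",c["img"])
E
```

```text
t 11.2 tcp [ 0.5414 -0.202   0.2432] yaw -90.9 gap 11.6 F [-1.   0.5 -5.3]
shares [ 0.208 -0.012  0.127] turn 0.001
```

View pics/w7.png

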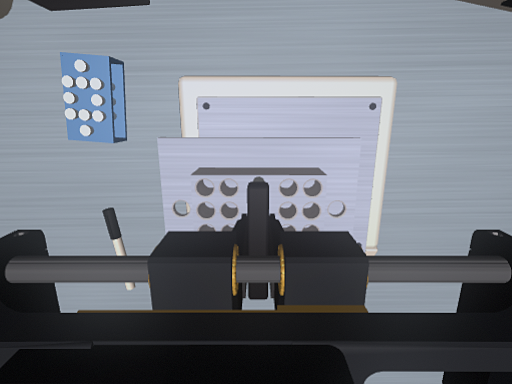

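View pics/t7.png

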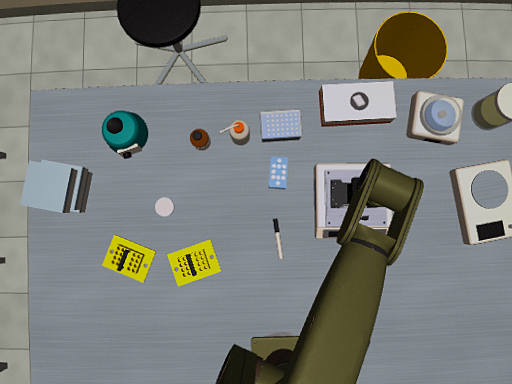

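```bash
python3 - <<'E'
from h import *
import pickle
c,s=pickle.load(open("w7.pkl","rb"))
R=np.array(s["tool_rot"]);t=s["tcp_pos"]
eT=R.T@(np.array(c["eye"])-t); RT=R.T@np.array(c["rotation"])
z=t[2]-.0584
h1,h2=[onplane(c,u,v,z) for u,v in [(181,208),(337,208.2)]]
print("holes",h1,h2,np.linalg.norm(h1-h2)); m=(h1+h2)/2
print("offset tool frame",R.T@(m-t)); d=h1-h2;print("block yaw",np.degrees(np.arctan2(-d[0],d[1])),"tool yaw+90",np.degrees(np.arctan2(R[1,0],R[0,0]))+90)
# w1
x=np.array([-.017,-1,.001]);x/=np.linalg.norm(x);y=np.array([0,-.001,-1.]);y-=x*(x@y);y/=np.linalg.norm(y)
R1=np.column_stack([x,y,np.cross(x,y)]);t1=np.array([.4842,-.2317,.2167])
c1=dict(c);c1["eye"]=t1+R1@eT;c1["rotation"]=R1@RT
a,b=onplane(c1,188.8,108.2,.110),onplane(c1,327.9,108.2,.110)
print("pins",a,b,np.linalg.norm(a-b),(a+b)/2);d=a-b;print(np.degrees(np.arctan2(-d[0],d[1])))
q=[onplane(c1,*p,.092) for p in [(162,38),(355.5,38),(175.5,206),(342,206)]];print("screws",np.round(q,4),np.mean(q,0))
q=[onplane(c,*p,.092) for p in [(206,106),(373,106)]];print("screws now",np.round(q,4),np.mean(q,0))
cv2.imwrite("pics/w7z.png",cv2.resize(c["img"][190:230,165:355],None,fx=4,fy=4,interpolation=cv2.INTER_CUBIC))
E
```

```text
holes [ 0.5434539  -0.14059232  0.1848473 ] [ 0.54144864 -0.26284754  0.1848473 ] 0.12227166578740323
offset tool frame [-0.00019683  0.05839897  0.00112892]
block yaw -0.9396972997156867 tool yaw+90 -0.8976519181596245
pins [ 0.56250626 -0.17137683  0.11      ] [ 0.56043535 -0.2935367   0.11      ] 0.1221774294611346 [ 0.5614708  -0.23245676  0.11      ]
-0.971212310813463
screws [[ 0.6229 -0.1483  0.092 ]
 [ 0.62   -0.3194  0.092 ]
 [ 0.4667 -0.1459  0.092 ]
 [ 0.4638 -0.3168  0.092 ]] [ 0.54335499 -0.23258256  0.092     ]
screws now [[ 0.6223 -0.1487  0.092 ]
 [ 0.6196 -0.32    0.092 ]] [ 0.62093934 -0.23433872  0.092     ]
```

View pics/w7z.png

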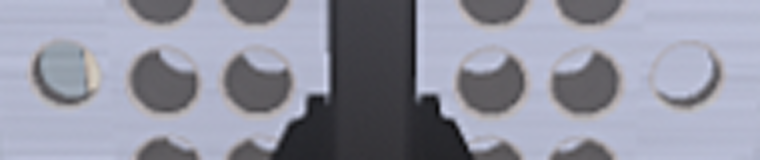

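Call:
arm_command:
  increments:
    - [0.1,0,0.06,0.001]
    - [0.205,0.1,0.125,0.001]
    - [0.205,0.3,0.125,0.001]
    - [0.205,0.41,0.125,0.001]
    - [0.205,0.41,0.125,0.001]
    - [0.205,0.41,0.125,0.001]

```text
t: 12.05
tcp_pos: [0.5605, -0.2351, 0.1837]
tool_rot: [[-0.021, 0.002, 1.0], [-1.0, -0.001, -0.021], [0.001, -1.0, 0.002]]
wrist_force: [-0.2, 0.4, -5.1]
finger_gap: 0.121
```

```bash
python3 - <<'E'
from h import *
import pickle
go(.560,-.233,.1784,-91.0)
s=get_state()
c=snap("wrist");cv2.imwrite("pics/w8.png",c["img"]);pickle.dump((c,s),open("w8.pkl","wb"))
go(.560,-.233,.1784,-91.0)
cv2.imwrite("pics/w8z.png",cv2.resize(c["img"][190:230,165:355],None,fx=4,fy=4,interpolation=cv2.INTER_CUBIC))
q=[proj(c,p) for p in [(.5615,-.172,.11),(.5595,-.294,.11)]];print(q,[((u-165)*4,(v-190)*4) for u,v in q])
c=snap("side");cv2.imwrite("pics/s8.png",cv2.resize(c["img"][190:345,190:340],None,fx=4,fy=3.8))
E
```

```text
t 12.05 tcp [ 0.5605 -0.2351  0.1837] yaw -91.18 gap 11.5 F [-0.2  0.4 -5.1]
shares [-0.014  0.035 -0.003] turn -0.001
t 12.1 tcp [ 0.5606 -0.2352  0.1842] yaw -91.18 gap 11.3 F [-0.4 -0.1 -4.8]
shares [-0.014  0.038 -0.005] turn -0.001
[(np.float64(183.60025360986654), np.float64(203.947467989806)), (np.float64(329.3868199027837), np.float64(203.3532398644966))] [(np.float64(74.40101443946617), np.float64(55.789871959224)), (np.float64(657.5472796111349), np.float64(53.4129594579864))]
```

View pics/w8z.png

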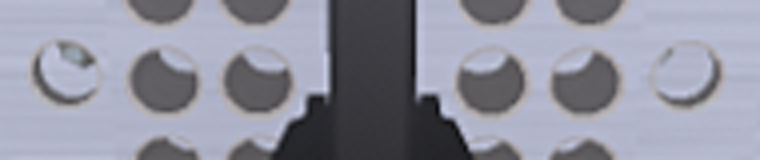

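View pics/s8.png

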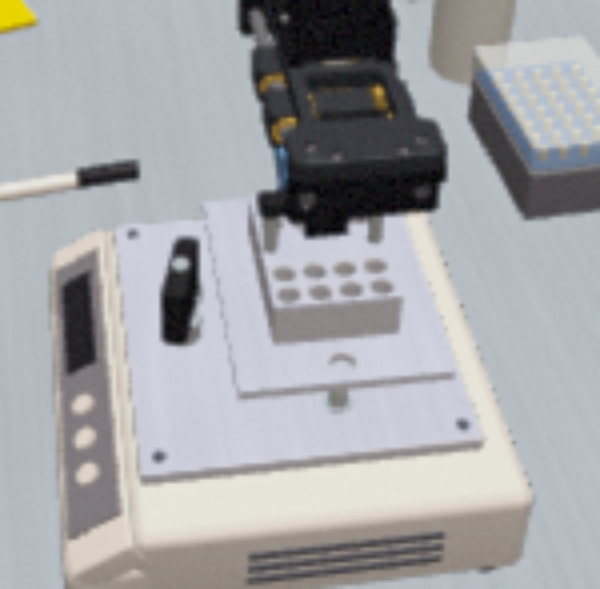

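Call:
arm_command:
  increments:
    - [-0.017,0.03,0,-0.001]
    - [-0.017,0.03,0,-0.001]
    - [-0.017,0.03,0,-0.001]
    - [-0.017,0.03,0,-0.001]

```text
t: 12.65
tcp_pos: [0.5599, -0.2323, 0.1781]
tool_rot: [[-0.018, 0.0, 1.0], [-1.0, -0.0, -0.018], [0.0, -1.0, 0.0]]
wrist_force: [0.2, -0.5, -4.7]
finger_gap: 0.118
```

```bash
python3 - <<'E'
from h import *
import pickle
go(.5605,-.2325,.1784,-91.0)
s=get_state()
c=snap("wrist");pickle.dump((c,s),open("w9.pkl","wb"))
cv2.imwrite("pics/w9z.png",cv2.resize(c["img"][190:230,165:355],None,fx=4,fy=4,interpolation=cv2.INTER_CUBIC))
q=[proj(c,p) for p in [(.5625,-.1715,.11),(.5604,-.2935,.11)]];print([((u-165)*4,(v-190)*4) for u,v in q])
c=snap("side");cv2.imwrite("pics/s9.png",cv2.resize(c["img"][220:310,230:320],None,fx=6,fy=6,interpolation=cv2.INTER_CUBIC))
E
```

```text
t 12.65 tcp [ 0.5599 -0.2323  0.1781] yaw -91.01 gap 11.2 F [ 0.2 -0.5 -4.7]
shares [ 0.001 -0.002  0.004] turn -0.0
[(np.float64(78.63715726752093), np.float64(54.99772471954782)), (np.float64(676.6466577382726), np.float64(54.921495307452346))]
```

View pics/w9z.png

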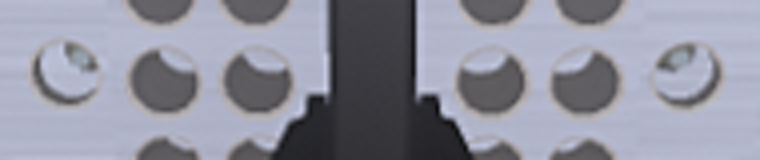

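View pics/s9.png

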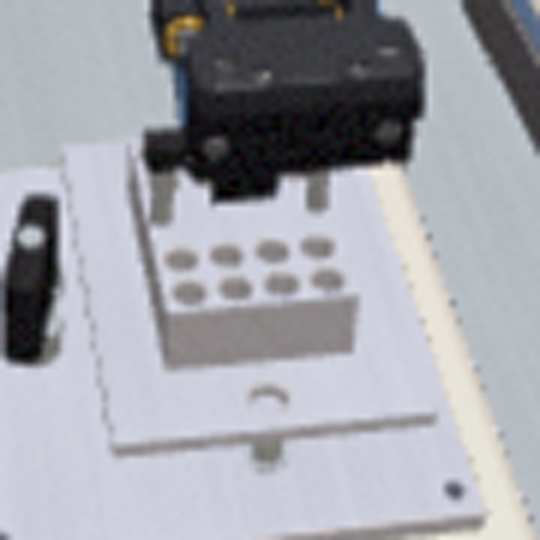

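Both pin tips now show symmetrically through the holes, at crop (78,57) and (680,57). I'll lower slowly.

Call:
arm_command:
  increments:
    - [0,0.02,0,0]
    - [0,0.04,0,0]
    - [0,0.06,0,0]
    - [0,0.08,0,0]
    - [0,0.09,0,0]
    - [0,0.09,0,0]

```text
t: 13.5
tcp_pos: [0.5597, -0.2322, 0.1643]
tool_rot: [[-0.018, -0.0, 1.0], [-1.0, 0.0, -0.018], [-0.0, -1.0, -0.0]]
wrist_force: [0.1, 0.4, -6.4]
finger_gap: 0.125
```

```bash
python3 - <<'E'
from h import *
import pickle
go(.560,-.2323,.1564,-91.0)
c=snap("side");cv2.imwrite("pics/s10.png",cv2.resize(c["img"][220:310,230:320],None,fx=6,fy=6,interpolation=cv2.INTER_CUBIC))
c=snap("wrist")
cv2.imwrite("pics/w10z.png",cv2.resize(c["img"][190:230,165:355],None,fx=4,fy=4,interpolation=cv2.INTER_CUBIC))
E
```

```text
t 13.5 tcp [ 0.5597 -0.2322  0.1643] yaw -91.01 gap 11.9 F [ 0.1  0.4 -6.4]
shares [0.001 0.053 0.002] turn -0.0
```

View pics/s10.png

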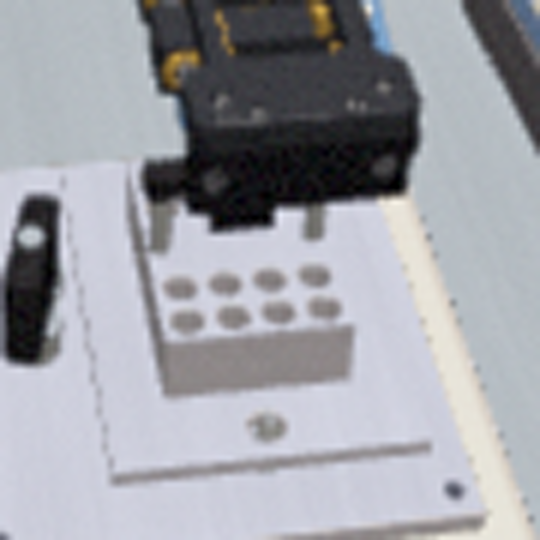

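View pics/w10z.png

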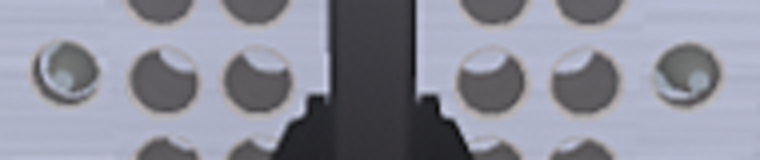

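The pins are entering both holes with no contact force. Lowering the last 8 mm.

Call:
arm_command:
  increments:
    - [0,0.012,0,0]
    - [0,0.024,0,0]
    - [0,0.036,0,0]
    - [0,0.046,0,0]
    - [0,0.052,0,0]
    - [0,0.052,0,0]
    - [0,0.052,0,0]

```text
t: 14.48
tcp_pos: [0.5599, -0.2325, 0.1572]
tool_rot: [[-0.018, 0.0, 1.0], [-1.0, -0.001, -0.018], [0.001, -1.0, 0.0]]
wrist_force: [-2.3, -0.7, -2.3]
finger_gap: 0.121
```

```bash
python3 - <<'E'
from h import *
go(.560,-.2323,.1564,-91.0)
E
```

```text
t 14.475 tcp [ 0.5599 -0.2325  0.1572] yaw -91.01 gap 11.5 F [-2.3 -0.7 -2.3]
shares [-0.002  0.005  0.001] turn -0.0
```

Call:
arm_command:
  increments:
    - [0,0.004,0,0]
    - [0,0.007,0,0]
    - [0,0.007,0,0]
    - [0,0.007,0,0]

```text
t: 14.98
tcp_pos: [0.56, -0.2327, 0.1569]
tool_rot: [[-0.018, 0.001, 1.0], [-1.0, -0.001, -0.018], [0.001, -1.0, 0.001]]
wrist_force: [-4.3, -1.2, 4.6]
finger_gap: 0.124
```

```bash
python3 - <<'E'
from h import *
go(.560,-.2323,.1564,-91.0)
c=snap("side");cv2.imwrite("pics/s11.png",cv2.resize(c["img"][220:310,230:320],None,fx=6,fy=6,interpolation=cv2.INTER_CUBIC))
E
```

```text
t 14.975 tcp [ 0.56   -0.2327  0.1569] yaw -91.01 gap 11.8 F [-4.3 -1.2  4.6]
shares [-0.002  0.004  0.   ] turn -0.0
```

View pics/s11.png

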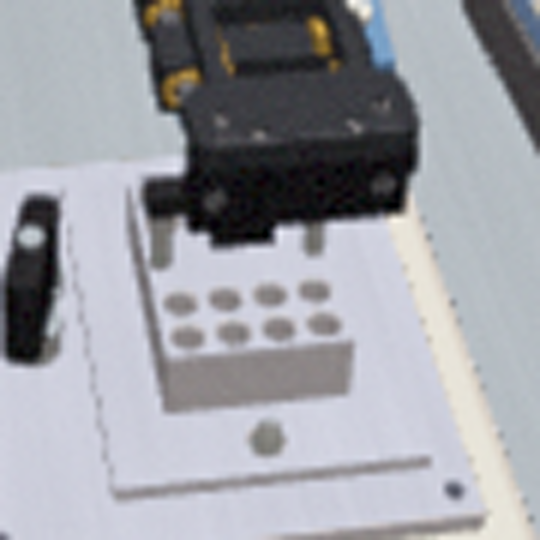

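Contact force has reversed to +4.6 N and the base height comes out at 92.5 mm, so the block is seated. Release and rise.

Call:
arm_command:
  increments:
    - [0,0,0,0]
    - [0,0,0,0]
    - [0,0,0,0]
    - [0,0,0,0]
    - [0,0,0,0]
    - [0,-0.1,0,0]
    - [0,-0.4,0,0]
    - [0,-0.8,0,0]
    - [0,-0.8,0,0]
    - [0,-0.8,0,0]
  grip: 45

```text
t: 16.27
tcp_pos: [0.5599, -0.2323, 0.2766]
tool_rot: [[-0.018, 0.001, 1.0], [-1.0, -0.001, -0.018], [0.001, -1.0, 0.001]]
wrist_force: [-0.3, -0.6, -0.9]
finger_gap: 0.475
```

```bash
python3 - <<'E'
from h import *
go(.560,-.2323,.1564,-91.0)
c=snap("side");cv2.imwrite("pics/s12.png",cv2.resize(c["img"][190:345,190:340],None,fx=4,fy=3.8,interpolation=cv2.INTER_CUBIC))
P=cloud(c)
for n,(u,v) in {"deck":(225,305),"plate":(275,300),"plate2":(255,290)}.items(): print(n,pt(c,u,v))
c=snap("wrist");cv2.imwrite("pics/w12.png",c["img"]);P=cloud(c)
import pickle;pickle.dump(c,open("w12.pkl","wb"))
E
```

```text
t 16.275 tcp [ 0.5599 -0.2323  0.2766] yaw -91.01 gap 45.2 F [-0.3 -0.6 -0.9]
shares [-0.001  0.801 -0.   ] turn -0.0
deck [ 0.45773818 -0.30414054  0.09207236]
plate [ 0.55986495 -0.30680237  0.09183581]
plate2 [ 0.52287599 -0.27991725  0.09783637]
```

View pics/s12.png

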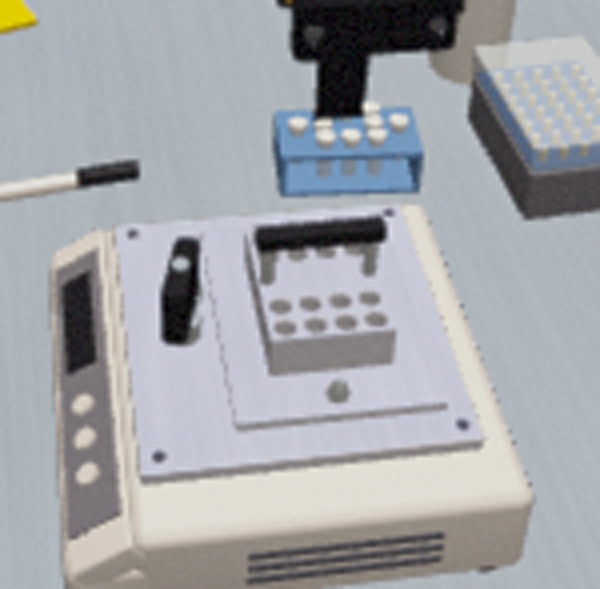

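View pics/w12.png

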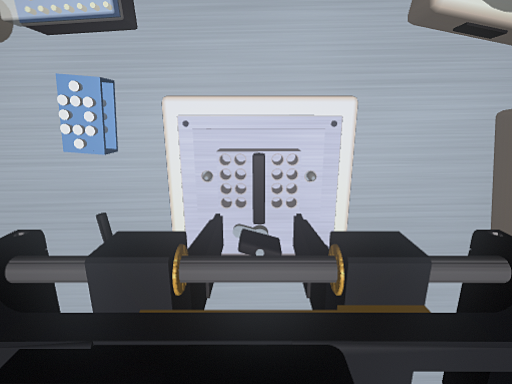

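```bash
python3 - <<'E'
from h import *
import pickle
c=read_camera("top");cs=read_camera("side");w=pickle.load(open("w12.pkl","rb"))
seat=np.array([.561,-.2325]);a=np.radians(-1.03);X=np.array([np.cos(a),np.sin(a)]);Y=np.array([-X[1],X[0]])
pts=np.vstack([cloud(k).reshape(-1,3) for k in (cs,w)]);pts=pts[np.isfinite(pts).all(1)]
l=(pts[:,:2]-seat)@np.column_stack([X,Y])
for nm,x0,x1,y0,y1 in [("right-f",-50,-15,-72,-50),("right-b",15,50,-72,-50),("left-f",-50,-15,50,72),("left-b",15,50,50,72),("deck-b",60,75,-60,60)]:
    m=(l[:,0]*1e3>x0)&(l[:,0]*1e3<x1)&(l[:,1]*1e3>y0)&(l[:,1]*1e3<y1)&(pts[:,2]<.11)&(pts[:,2]>.08)
    print(nm,m.sum(),np.median(pts[m,2]) if m.any() else None)
h=[onplane(w,u,v,.098) for u,v in [(207,176),(311,176)]];print("holes",h,np.mean(h,0))
cv2.imwrite("pics/t12.png",c["img"])
E
```

```text
right-f 636 0.09877409065889703
right-b 727 0.09868073823118645
left-f 531 0.09892599343676545
left-b 575 0.09887968338185676
deck-b 1110 0.09274387269610024
holes [array([ 0.56149344, -0.17054991,  0.098     ]), array([ 0.55936125, -0.29379068,  0.098     ])] [ 0.56042734 -0.2321703   0.098     ]
```

View pics/t12.png

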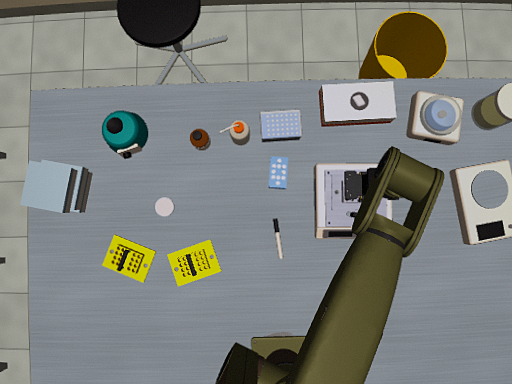

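The plate's top face is level and 6 mm above the deck, which is its own thickness, so it is flush. The bystanders look unmoved and the gripper is clear, so I'm handing in.

```bash
python3 -c "
from cell import *
print(close_job())"
```

```text
the job is handed in; nothing more can be done
None
```

The block mixer is ready: the clamp is swung out and the tube block sits on the deck over both pins. I handed the job in after about 16 s of robot time; the hand-in gives no verdict.

**What I did:** I gripped the wing knob at 60 N and turned it 74° anticlockwise (about 1.29 rad), then let go. I took the tube block by its handle and carried it over the mixer. I lined its holes up with the pins using the wrist camera and lowered it in small steps until the deck took its weight. Then I released it and raised the gripper clear.

**Last checks:**
- **Flush:** the plate's top face read 98.7–98.9 mm at all four corners, against 92.7 mm for the deck. The 6 mm difference is the plate's own thickness.
- **Position:** both pins show through the holes. The block's centre measured within about 1.5 mm of the estimated seat.
- **Clamp:** it still showed swung out in the side and wrist pictures after the release.
- **Bystanders:** none showed any movement in the overhead picture. I checked this by eye, not by measurement.

**Disagreement:** the camera views differed by up to 5 mm on where the pins stand. The side view was the odd one out, so I used the wrist view, and the block went on without catching.

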